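Sound out the loose bolt of the core clamp and hold its cap open

ROBOT

A 7-joint arm with a two-finger parallel gripper is mounted at the origin on a cart in front of the work surface, level with it; the furniture and walls round the work are solid. World frame = base frame: x ahead of the robot, y to its left, z up, the work surface at z = 0. Lengths are in m, angles in rad, forces in N, time in s.
With the tool pointing down it reaches from about 0.4 to 0.875 m from the base axis. Payload 6.5 kg.
Tool frame: the origin (TCP) lies midway between the tips of the shut fingers; the grasp point (between the pads) lies 19 mm behind it (ctrl.pinch_z is the distance from the TCP to the grasp point, in m); z points along the fingers, y is the line along which they close (so a half turn about z gives the same grasp; the last joint's range is limited). The gripper opens to 88 mm and grips with 3 to 60 N. Pads are 18 mm wide; open, the fingers measure 123 mm over their backs; the gripper's body (75 mm by 187 mm) begins 45 mm behind the grasp point.
Start: joints at [1.154, 0.536, -0.004, 1.538, 0.003, 1.067, -0.071], TCP at [0.223, -0.61, 0.239] pointing down, gripper open.
Joint ranges: [-2.7, 2.7], [-0.37, 2.16], [-1.27, 1.26], [0.24, 2.4], [-1.31, 4.45], [0.19, 1.91], [-2.76, 2.76]. Speed limits (rad/s): [2.39, 2.39, 3.14, 3.14, 3.14, 3.14, 3.14].

INTERFACE

Orientations are given as [roll, pitch, yaw] about the fixed x, y, z axes, in that order (R = Rz(yaw) Ry(pitch) Rx(roll)).
In Python, from plant import ctrl, capture, camera_model, workorder, recognise, silhouettes gives the robot as it stands. The module is installed in compiled form; this text tells all that it offers.
- The arm moves only by the tool send_rows, never from a script. Its argument "motion" is one flat list of numbers, 5 for each row, row after row: the shift along the tool's x, y, z in units of 0.25 m (1.0 is 0.25 m), then the turn about the tool's z in units of pi/2 rad (1.0 is pi/2 rad), then the gripper's target within -1 to 1 (fully open at 1, half-way at 0, shut at -1). In form: [x, y, z, yaw, fingers, x, y, z, yaw, fingers, ...]. A call has 1 to 12 rows; each row is the pose to reach, as a shift and turn from the pose commanded when the call began, along the tool's axes at that moment; what a row does not reach only later rows make up. A row lasts 1/8 s, in which the tool goes at most 62.5 mm and 10.7 degrees, less where a joint would pass 70% of its speed; a pose out of reach is approached as far as the arm can. A call with a number of a shift or a turn outside -1 to 1 is refused whole. A call with a gripper value outside its range is refused whole. The fingers move at their own pace and stop on an object; "force" is the grip in N (left out, the last holds). Time passes only in rows, so rows that repeat a pose let the fingers close. It gives the time, the measured TCP pose, the force, the opening and the grip force at its end, in the units of the state.
- ctrl.sense(): the state, without advancing time (a new reading comes with each control period).
- capture(name): name is "scene" or "top" or "wrist"; returns (picture, depth): 480x640x3 uint8, red, green, blue; 480x640 float32, m along the optical axis (not along the pixel's ray), 0 where there is no reading.
- camera_model(name): a dict with "fx", "fy", "cx", "cy" (pixels), "eye" and "attitude" of the camera in the world; the wrist camera has in their place "mount" (4x4, takes a point from camera to tool coordinates, whose origin is the TCP and whose axes are the flange's). Camera axes: x right, y down, z forward; pixel columns grow to the right and rows downward; lengths in m; the calibration is good to about 2 mm. A picture is of the moment at which its call begins: read the wrist's pose just before it. camera_model takes no time and is no camera call.
- workorder.hand_in(): hands the job in; it is judged then, once.
Trained networks look in the newest picture that a camera, given by its name, has taken for a name from the list of things; names that differ only in an ending like _2 or _b are one class to them, and where a whole thing is asked for, a point or a joint stands for the part that bears it (a point fixed in the world has none). Each returns a list of dicts, best first, with "confidence" (0 to 1); they miss things now and then, are a little off and sometimes report something else, mostly with a low value. They report only what shows in the picture. A call takes as long as a camera call.
- recognise(name, camera): "extent" ([left, top, width, height] in pixels, round what is visible of it).
- silhouettes(name, camera): "pixels" (480x640 bool, what is visible of it) and "extent" ([left, top, width, height] in pixels, round what is visible of it).
The state is a dict: "t": time; "q": joint angles; "qvel": joint speeds; "effort": joint torques, N m; "position": TCP position; "tcp_rot": TCP orientation; "wrist_force": force on the tool from outside, world axes, zero at the start; "moment": the same for the moment, N m; "finger_gap": opening from 0.0 (shut) to 1.0 (fully open); "grip_force": force on a finger pad.
Only numpy, scipy, OpenCV 4.12 (cv2) and the standard library are available. Lean on these libraries where they do the work, as an engineer would, in place of code of your own. Each camera call takes 0.05 s, during which the arm holds its last target. There are 200 camera calls.

TASK

One of the three captive bolts on the drill-core clamp has lost its thread: with the fingertips tap the three bolt heads lightly from above, one after the other from left to right, and feel which one gives. Then take that bolt's cap by its lug, swing it up at least 45 degrees and finish still holding it open and steady, so that a colleague can reach the stripped thread; leave the other caps shut and do not knock the things lying around.

Things in the scene. Friction and masses are not known exactly. Their poses are not given: they have to be found in the camera images.
- core_clamp: drill-core clamp fixed to the desk: grey base 150 x 300 x 12 mm, two rails 62 mm high, between them a stone core 48 mm thick, across it three flat aluminium caps 110 x 42 x 10 mm, 95 mm apart. Origin: centre of the underside; z up, y along the core to the robot's left, x away from the robot (bolts on the -x side, hinges on the +x side). May stand turned by up to 0.22 rad.
- bolt_left: the left captive bolt (as the robot sees it; left = +y end): knurled steel head 22 mm across, 8 mm high, at the front of the left cap. Origin: centre of the head's flat top, 86 mm above the desk. Tight: rigid. Loose: sprung, gives from 1.5 N, sinks 5 mm to a stop at 3.5 N, springs back. Which one is loose varies and cannot be seen. The lug's edge is 12 mm behind the head.
- lug_left (a point): lifting lug on the left cap: upright dark steel disc 22 mm across, 14 mm thick, flat sides facing the clamp's +y and -y (pinch along y), on a 12 mm web. The point: the disc's centre, 98 mm above the desk and 26 mm above the cap's top when shut, 34 mm behind the bolt's axis, 69 mm before and 30 mm above the hinge axis. Turns with the cap; z points up when shut.
- cap_left: the left cap: flat aluminium bar 110 x 42 x 10 mm with the left bolt at its front end and the lug on top. Origin: on its hinge axis at mid width, 68 mm above the desk; x, y, z as the clamp's when shut; the axis is y. The cap's top lies 4 mm above the axis.
- angle_left (a joint): opening angle of the left cap, rad: 0 shut, grows as its front end with bolt and lug swings up and away from the robot, stop at 1.2. Only the loose bolt's cap opens (the bolt rides up in it); a tight bolt holds its cap shut. About 0.2 kg, nearly frictionless: falls shut from any angle when let go.
- bolt_middle: the middle captive bolt (as the robot sees it; left = +y end): knurled steel head 22 mm across, 8 mm high, at the front of the middle cap. Origin: centre of the head's flat top, 86 mm above the desk. Tight: rigid. Loose: sprung, gives from 1.5 N, sinks 5 mm to a stop at 3.5 N, springs back. Which one is loose varies and cannot be seen. The lug's edge is 12 mm behind the head.
- lug_middle (a point): lifting lug on the middle cap: upright dark steel disc 22 mm across, 14 mm thick, flat sides facing the clamp's +y and -y (pinch along y), on a 12 mm web. The point: the disc's centre, 98 mm above the desk and 26 mm above the cap's top when shut, 34 mm behind the bolt's axis, 69 mm before and 30 mm above the hinge axis. Turns with the cap; z points up when shut.
- cap_middle: the middle cap: flat aluminium bar 110 x 42 x 10 mm with the middle bolt at its front end and the lug on top. Origin: on its hinge axis at mid width, 68 mm above the desk; x, y, z as the clamp's when shut; the axis is y. The cap's top lies 4 mm above the axis.
- angle_middle (a joint): opening angle of the middle cap, rad: 0 shut, grows as its front end with bolt and lug swings up and away from the robot, stop at 1.2. Only the loose bolt's cap opens (the bolt rides up in it); a tight bolt holds its cap shut. About 0.2 kg, nearly frictionless: falls shut from any angle when let go.
- bolt_right: the right captive bolt (as the robot sees it; left = +y end): knurled steel head 22 mm across, 8 mm high, at the front of the right cap. Origin: centre of the head's flat top, 86 mm above the desk. Tight: rigid. Loose: sprung, gives from 1.5 N, sinks 5 mm to a stop at 3.5 N, springs back. Which one is loose varies and cannot be seen. The lug's edge is 12 mm behind the head.
- lug_right (a point): lifting lug on the right cap: upright dark steel disc 22 mm across, 14 mm thick, flat sides facing the clamp's +y and -y (pinch along y), on a 12 mm web. The point: the disc's centre, 98 mm above the desk and 26 mm above the cap's top when shut, 34 mm behind the bolt's axis, 69 mm before and 30 mm above the hinge axis. Turns with the cap; z points up when shut.
- cap_right: the right cap: flat aluminium bar 110 x 42 x 10 mm with the right bolt at its front end and the lug on top. Origin: on its hinge axis at mid width, 68 mm above the desk; x, y, z as the clamp's when shut; the axis is y. The cap's top lies 4 mm above the axis.
- angle_right (a joint): opening angle of the right cap, rad: 0 shut, grows as its front end with bolt and lug swings up and away from the robot, stop at 1.2. Only the loose bolt's cap opens (the bolt rides up in it); a tight bolt holds its cap shut. About 0.2 kg, nearly frictionless: falls shut from any angle when let go.
- screwdriver_1: screwdriver with a fluted yellow handle, 168 mm long, lying in front of the clamp. A bystander; origin: centre of its underside.
- loupe: folding hand lens in a black case, 32 x 56 x 13 mm, lying in front of the clamp. A bystander; origin: centre of its underside.
- specimen_1: dark hand specimen of rock, 32 x 57 x 20 mm, to the right of the clamp, near the desk's front edge. A bystander; origin: centre of its underside.
- specimen_3: dark flat hand specimen of rock, 35 x 57 x 18 mm, to the left of the clamp. A bystander; origin: centre of its underside.
- sample_tin: round aluminium sample tin with lid, 58 mm across, 38 mm high, behind the clamp. A bystander; origin: centre of its underside.
- marker_1: black marker pen, 129 mm long, lying in front of the clamp. A bystander; origin: centre of its underside.
- specimen_4: small pale rock specimen, 21 x 35 x 13 mm, behind the clamp. A bystander; origin: centre of its underside.

How it is judged:
On the way, in this order (a step that is already met when the one before it is completed fails the run):
1. the left bolt is tapped (contact force between the fingers and bolt_left above 1.5 N), for 0.02 s.
2. the middle bolt is tapped (contact force between the fingers and bolt_middle above 1.5 N), for 0.02 s.
3. the right bolt is tapped (contact force between the fingers and bolt_right above 1.5 N), for 0.02 s.
4. the cap of the loose bolt is lifted off its seat (value of joint any of angle_left, angle_middle, angle_right above 0.3 rad), for 0.1 s.
At the end, for the whole second after the job is handed in: The cap of the loose bolt stands open by more than 0.7 rad (40 degrees) and still (under 0.15 rad/s), held by the fingers (contact over 0.5 N), and the other two caps are shut (under 0.08 rad) (((value of joint angle_left above 0.7 rad and velocity of joint angle_left between -0.15 and 0.15 rad/s and contact force between the fingers and cap_left above 0.5 N and value of joint each of angle_middle, angle_right below 0.08 rad) or (value of joint angle_middle above 0.7 rad and velocity of joint angle_middle between -0.15 and 0.15 rad/s and contact force between the fingers and cap_middle above 0.5 N and value of joint each of angle_left, angle_right below 0.08 rad) or (value of joint angle_right above 0.7 rad and velocity of joint angle_right between -0.15 and 0.15 rad/s and contact force between the fingers and cap_right above 0.5 N and value of joint each of angle_left, angle_middle below 0.08 rad))); the arm keeps its last pose, push and grip.
It fails at once if a bolt is struck hard (over 80 N) (contact force between the fingers and bolt_left above 80 N or contact force between the fingers and bolt_middle above 80 N or contact force between the fingers and bolt_right above 80 N).
It fails at once if one of the things lying around is knocked away (moved over 20 mm) (distance of any of screwdriver_1, marker_1, loupe, specimen_1, specimen_3, sample_tin, specimen_4 from where it was at the start of the episode above 0.02 m).
It also fails if it takes over 48 s, if anything falls off the work surface, if the arm or the gripper's body presses on something with over 40 N, if the wrist force passes 120 N, or if a joint passes its speed limit or range.

## Working session

There is one attempt and no reset: what is moved stays moved. The work goes in short steps, Python scripts to look and compute and a tool call to move; the robot and the scene stay as the last step left them, time stands still between calls to the robot, and variables do not carry over. Pictures are saved under pics/ and viewed, at most 10 in all, crops included, and the job is handed in when it is done.

Besides the shell and the picture viewer there is one more tool, called after "Call:" in YAML: its name, and indented under it one key for each argument. send_rows: Moves the arm, as the interface text tells. Its arguments: {"type":"object","properties":{"motion":{"type":"array"},"force":{"type":"number"}},"required":["motion"]}

```bash
mkdir -p pics
cat > h.py <<'E'
import numpy as np, cv2
from plant import ctrl, capture, camera_model, workorder, recognise, silhouettes
from scipy.spatial.transform import Rotation as Ro
def world(name, px, depth, s=None):
    m=camera_model(name); u,v=px[:,0],px[:,1]; d=depth[v,u]
    P=np.c_[(u-m['cx'])/m['fx']*d,(v-m['cy'])/m['fy']*d,d]
    if 'mount' in m:
        P=P@np.array(m['mount'])[:3,:3].T+np.array(m['mount'])[:3,3]
        return P@toolR(s).T+np.array(s['position'])
    A=np.array(m['attitude'])
    R=A if A.shape==(3,3) else (Ro.from_euler('xyz',A).as_matrix() if A.size==3 else Ro.from_quat(A).as_matrix())
    return P@R.T+np.array(m['eye'])
def toolR(s):
    A=np.array(s['tcp_rot']); return A if A.shape==(3,3) else Ro.from_euler('xyz',A).as_matrix()
E
python3 - <<'E'
from h import *
s=ctrl.sense(); print(s, ctrl.pinch_z)
for n in("top","scene"):
    m=camera_model(n); print(m)
    p,d=capture(n); cv2.imwrite(f'pics/{n}.png',p[...,::-1])
    for k in("lug_left","bolt_left","core_clamp","cap_left"):
        for r in silhouettes(k,n)[:4]:
            ys,xs=np.nonzero(r['pixels']); 
            W=world(n,np.c_[xs,ys],d); print(n,k,round(r['confidence'],2),r['extent'],np.round(np.median(W,0),3),W[:,2].max().round(3))
print(camera_model('wrist'))
E
```

```text
{'t': 0.0, 'q': array([ 1.15379435,  0.53714802, -0.00442956,  1.53883752,  0.00259497,
        1.0673126 , -0.07124302]), 'qvel': array([ 0.00070995, -0.00119358, -0.00133609,  0.00118033,  0.00013204,
        0.00121799, -0.00132476]), 'effort': array([ 3.13872943e-04, -5.70983362e+01,  9.90918092e-01, -2.51606619e+01,
       -5.62536728e-02,  1.78459450e-02,  1.30568496e-04]), 'position': array([ 0.22314657, -0.60985386,  0.23786481]), 'tcp_rot': array([-3.13989752e+00,  1.25256989e-04,  3.50820698e-01]), 'wrist_force': array([-0.13375808,  0.05655889,  0.62091921]), 'moment': array([ 0.01636358,  0.03045767, -0.02857227]), 'grip_force': 0.0, 'finger_gap': 0.9992522988609515} 0.0187
{'fx': 540.584436863774, 'fy': 540.584436863774, 'cx': 326.1877616215305, 'cy': 243.53601411470703, 'eye': array([0.44131136, 0.00872309, 1.26478011]), 'attitude': array([-3.08295502,  0.01463523, -1.59318224])}
top lug_left 0.61 [236.6, 196.4, 28.3, 56.9] [0.554 0.187 0.074] 1.265
top core_clamp 0.74 [222.1, 193.0, 149.2, 85.7] [0.529 0.091 0.063] 1.265
top core_clamp 0.32 [323.1, 217.8, 25.2, 56.0] [
[... 505 characters left out ...]
.537 0.194 0.074] 1.137
scene bolt_left 0.45 [242.4, 259.2, 10.9, 8.5] [0.502 0.202 0.085] 1.137
scene core_clamp 0.56 [217.0, 210.0, 135.2, 85.7] [0.503 0.11  0.06 ] 1.137
scene cap_left 0.81 [229.5, 231.7, 30.5, 38.8] [0.538 0.194 0.074] 1.137
{'fx': 402.34401011016445, 'fy': 402.34401011016445, 'cx': 317.8968780046066, 'cy': 242.28816127183532, 'mount': array([[ 7.45855795e-05, -9.59537113e-01, -2.81582180e-01,
         7.23409641e-02],
       [ 9.99999721e-01, -1.37718311e-04,  7.34177815e-04,
        -4.02911671e-04],
       [-7.43249883e-04, -2.81582156e-01,  9.59536835e-01,
        -1.45907628e-01],
       [ 0.00000000e+00,  0.00000000e+00,  0.00000000e+00,
         1.00000000e+00]])}
```

Run:
```python
from h import *
p=cv2.imread('pics/top.png')[150:350,180:447]
cv2.imwrite('pics/c.png',cv2.resize(p,None,fx=3,fy=3,interpolation=cv2.INTER_CUBIC))
```

```text
(no output)
```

View pics/c.png

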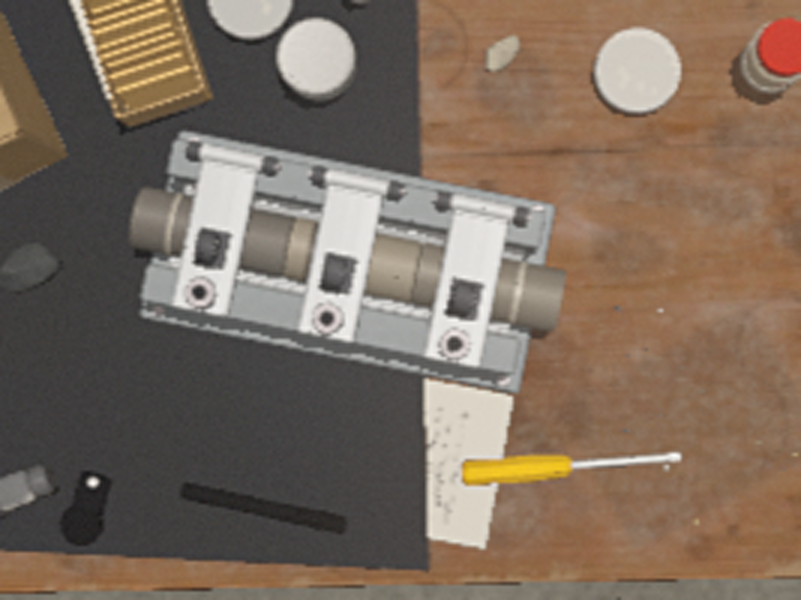

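The top view shows the clamp turned slightly. The bolt heads are at crop pixels (200,293), (327,318) and (454,344), and the lugs sit just behind them at (210,248), (337,272) and (465,298). The marker, loupe and screwdriver lie in front.

```bash
cat >> h.py <<'E'
def ray(name,u,v,z,s=None):
    P=world(name,np.array([[0,0]]),np.zeros((480,640)),s)[0]
    m=camera_model(name); d=np.array([(u-m['cx'])/m['fx'],(v-m['cy'])/m['fy'],1.])
    if 'mount' in m: D=toolR(s)@np.array(m['mount'])[:3,:3]@d
    else: D=Ro.from_euler('xyz',m['attitude']).as_matrix()@d
    return P+D*(z-P[2])/D[2]
def shift(s,target,yaw=None):
    "tool-frame shift in units"
    return np.round(toolR(s).T@(np.array(target)-s['position'])/.25,3)
E
python3 - <<'E'
from h import *
B=np.array([ray('top',180+a/3,150+b/3,.086) for a,b in((200,293),(327,318),(454,344))])
L=np.array([ray('top',180+a/3,150+b/3,.109) for a,b in((210,248),(337,272),(465,298))])
print(B,L); d=B[0]-B[2]; print(np.linalg.norm(d)/2, np.arctan2(-d[0],d[1]))
s=ctrl.sense(); print(toolR(s)); print(shift(s,[*B[1][:2],.3]))
E
```

```text
[[0.50588053 0.19861233 0.086     ]
 [0.48551672 0.10623034 0.086     ]
 [0.46451048 0.01424345 0.086     ]] [[0.5367276  0.18728627 0.109     ]
 [0.51738053 0.09656955 0.109     ]
 [0.49666697 0.00553869 0.109     ]]
0.09447667053656224 -0.2207312404405351
[[ 9.39064541e-01  3.43740862e-01 -8.49846336e-05]
 [ 3.43740868e-01 -9.39064540e-01  6.99645711e-05]
 [-5.57563739e-05 -9.49139396e-05 -9.99999994e-01]]
[ 1.97  -2.331 -0.245]
```

Call:
send_rows:
  motion: [0.17,-0.17,0,0.09,-1,0.34,-0.34,0,0.18,-1,0.5,-0.5,0,0.27,-1,0.67,-0.67,0,0.364,-1,0.84,-0.84,0,0.364,-1,1,-1,0,0.364,-1,1,-1,0,0.364,-1]
  force: 15

```text
t: 1.38
position: [0.3744, -0.2857, 0.239]
tcp_rot: [-3.14, -0.001, -0.213]
wrist_force: [-0.1, 0.4, 0.3]
finger_gap: 0.23
grip_force: 0.0
```

Run:
```python
from h import *
s=ctrl.sense(); print(s['t'],s['position'],s['tcp_rot'],shift(s,[.4855,.106,.24]))
```

```text
1.375 [ 0.37443486 -0.2856709   0.23899911] [-3.14025990e+00 -8.03743941e-04 -2.12925337e-01] [ 0.103 -1.625 -0.002]
```

Call:
send_rows:
  motion: [0.02,-0.22,0,0,-1,0.04,-0.44,0,0,-1,0.05,-0.66,0,0,-1,0.06,-0.88,0,0,-1,0.06,-1,0,0,-1]

```text
t: 2.0
position: [0.4424, -0.0474, 0.239]
tcp_rot: [-3.141, -0.001, -0.219]
wrist_force: [-0.4, -0.0, 0.2]
finger_gap: 0.005
grip_force: 0.0
```

Call:
send_rows:
  motion: [0.02,-0.2,0,0,-1,0.04,-0.4,0,0,-1,0.04,-0.625,0,0,-1,0.04,-0.625,0,0,-1,0.04,-0.625,0,0,-1,0.04,-0.625,0,0,-1]

```text
t: 2.75
position: [0.4857, 0.099, 0.2386]
tcp_rot: [3.141, 0.0, -0.224]
wrist_force: [0.1, -0.1, 0.1]
finger_gap: 0.007
grip_force: 0.0
```

Run:
```python
from h import *
s=ctrl.sense(); print(s['t'],s['position'],s['tcp_rot'],s['wrist_force'])
p,d=capture('wrist'); cv2.imwrite('pics/w.png',p[...,::-1]); np.savez('w.npz',d=d,pos=s['position'],rot=s['tcp_rot'])
for k in("bolt_left","lug_left"):
    for r in silhouettes(k,'wrist')[:5]:
        ys,xs=np.nonzero(r['pixels']); W=world('wrist',np.c_[xs,ys],d,s)
        print(k,round(r['confidence'],2),r['extent'],np.round(np.median(W,0),4),ray('wrist',xs.mean(),ys.mean(),.086,s).round(4))
```

```text
2.75 [0.48566016 0.09902312 0.23859079] [ 3.14059724e+00  1.17042510e-04 -2.24046384e-01] [ 0.05469937 -0.06510245  0.13237763]
bolt_left 0.96 [167.9, 214.1, 30.9, 29.5] [0.5064 0.2005 0.0858] [0.5064 0.2004 0.086 ]
lug_left 0.84 [144.9, 73.3, 72.7, 165.5] [0.5577 0.1879 0.0722] [0.5572 0.1841 0.086 ]
```

View pics/w.png

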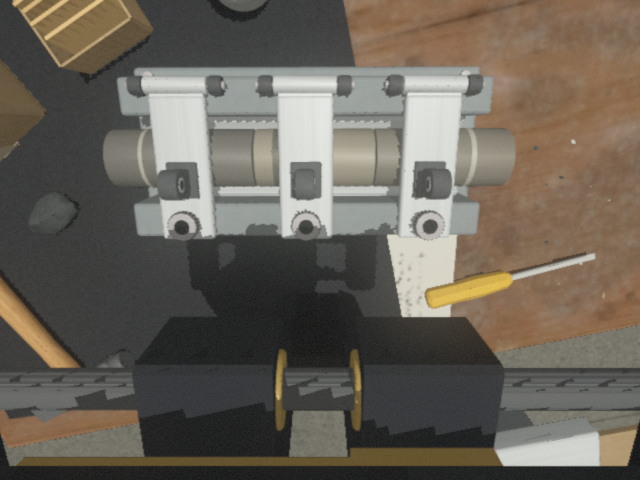

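The wrist view shows the three bolt heads at about (182,226), (306,226) and (430,226), with the lugs behind them at row 183. The fingers are shut.

Run:
```python
from h import *
s=ctrl.sense()
B=np.array([ray('wrist',u,226.3,.086,s) for u in(182.5,306,430)]); print(B)
d=B[0]-B[2]; a=np.arctan2(-d[0],d[1]); print(a,np.linalg.norm(d)/2)
for b in B: print(shift(s,[b[0]-.004,b[1],.092]))
z=np.load('w.npz')
L=[ray('wrist',306,170,.109,s)]
# lug tops from depth
ys,xs=np.mgrid[140:215,120:480]; W=world('wrist',np.c_[xs.ravel(),ys.ravel()],z['d'],s)
m=(W[:,2]>.095)&(W[:,2]<.115); W=W[m]; R=Ro.from_euler('z',-a).as_matrix()
Q=(W-B[1])@R.T
for lo in(.095,0,-.095):
    q=Q[abs(Q[:,1]-lo)<.03]; print(len(q),q.min(0),q.max(0))
```

```text
[[0.5060275  0.20138968 0.086     ]
 [0.48513958 0.1093245  0.086     ]
 [0.46415708 0.01684249 0.086     ]]
-0.223104920577798 0.09461870583612894
[-0.026 -0.411  0.587]
[-0.026 -0.033  0.587]
[-0.026  0.346  0.587]
764 [0.02239794 0.08788827 0.00909129] [0.04420149 0.10233924 0.0249795 ]
625 [ 0.02350437 -0.0063582   0.01030006] [0.04482992 0.00761494 0.02510985]
729 [ 0.02352917 -0.10105985  0.00904759] [ 0.04486751 -0.08639682  0.0243856 ]
```

Call:
send_rows:
  motion: [-0.026,-0.2,0,0,-1,-0.026,-0.411,0.1,0,-1,-0.026,-0.411,0.3,0,-1,-0.026,-0.411,0.48,0,-1,-0.026,-0.411,0.56,0,-1,-0.026,-0.411,0.57,0,-1,-0.026,-0.411,0.57,0,-1,-0.026,-0.411,0.57,0,-1]

```text
t: 3.9
position: [0.5027, 0.203, 0.0974]
tcp_rot: [-3.14, -0.002, -0.221]
wrist_force: [-0.7, -0.6, 1.0]
finger_gap: 0.003
grip_force: 0.0
```

Call:
send_rows:
  motion: [0,0,0.012,0,-1,0,0,0.024,0,-1,0,0,0.036,0,-1,0,0,0.042,0,-1,0,0,0.046,0,-1,0,0,0.046,0,-1]

```text
t: 4.65
position: [0.5018, 0.2029, 0.0862]
tcp_rot: [3.141, -0.0, -0.221]
wrist_force: [-5.4, -3.2, 18.4]
finger_gap: 0.005
grip_force: 9.3
```

Call:
send_rows:
  motion: [0,0,-0.07,0,-1,0,0.19,-0.07,0,-1,0,0.378,-0.07,0,-1,0,0.378,-0.05,0,-1,0,0.378,-0.03,0,-1,0,0.378,-0.018,0,-1,0,0.378,-0.008,0,-1,0,0.378,0.002,0,-1,0,0.378,0.002,0,-1,0,0.378,0.002,0,-1]

```text
t: 5.9
position: [0.4813, 0.1119, 0.086]
tcp_rot: [-3.141, -0.001, -0.22]
wrist_force: [-6.5, -0.4, 25.0]
finger_gap: 0.008
grip_force: 12.6
```

Middle is rigid too. Next, the right one.

Call:
send_rows:
  motion: [0,0,-0.07,0,-1,0,0.19,-0.07,0,-1,0,0.378,-0.07,0,-1,0,0.378,-0.05,0,-1,0,0.378,-0.03,0,-1,0,0.378,-0.018,0,-1,0,0.378,-0.008,0,-1,0,0.378,0.002,0,-1,0,0.378,0.006,0,-1,0,0.378,0.006,0,-1]

```text
t: 7.15
position: [0.4607, 0.0188, 0.0828]
tcp_rot: [-3.141, -0.0, -0.221]
wrist_force: [-0.3, 1.3, 2.7]
finger_gap: 0.005
grip_force: 1.3
```

Right is the loose one: it sank about 3 mm at 2.7 N. I'll raise, open the fingers and go over its lug.

Call:
send_rows:
  motion: [0,0,-0.12,0,-1,0,0,-0.24,0,0,0.152,0,-0.24,0,0,0.152,0,-0.24,0,0,0.152,0,-0.24,0,0,0.152,0,-0.24,0,0,0.152,0,-0.24,0,0]

```text
t: 8.02
position: [0.4968, 0.0102, 0.1425]
tcp_rot: [3.141, 0.001, -0.221]
wrist_force: [-0.1, -0.1, -0.3]
finger_gap: 0.501
grip_force: 0.0
```

Run:
```python
from h import *
s=ctrl.sense(); print(s['t'],s['position'],s['tcp_rot'],s['finger_gap'],shift(s,[.4978,.0104,.0795]))
p,d=capture('wrist'); cv2.imwrite('pics/w2.png',p[...,::-1])
```

```text
8.025 [0.49675525 0.010227   0.14249237] [ 3.14128943e+00  8.33972449e-04 -2.20554793e-01] 0.5012855895361631 [ 0.004 -0.002  0.252]
```

View pics/w2.png

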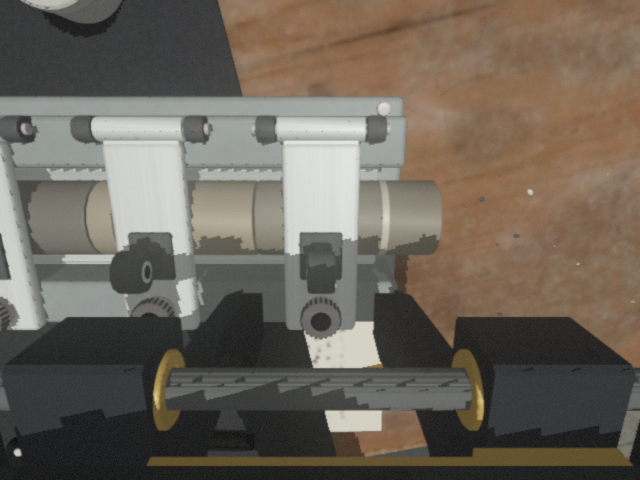

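The right lug at (321,262) is centred between the finger tips (columns about 262 and 375), and its bolt is at (321,318). Next I'll descend and grip.

Call:
send_rows:
  motion: [0.004,-0.002,0.1,0,0,0.004,-0.002,0.2,0,0,0.004,-0.002,0.252,0,0,0.004,-0.002,0.252,0,0,0.004,-0.002,0.252,0,-1,0.004,-0.002,0.252,0,-1,0.004,-0.002,0.252,0,-1,0.004,-0.002,0.252,0,-1,0.004,-0.002,0.252,0,-1,0.004,-0.002,0.252,0,-1]
  force: 20

```text
t: 9.32
position: [0.4985, 0.0084, 0.0802]
tcp_rot: [3.139, -0.0, -0.222]
wrist_force: [-0.7, -5.1, 5.1]
finger_gap: 0.156
grip_force: 20.0
```

Call:
send_rows:
  motion: [0.01,0,-0.02,0,-1,0.021,0,-0.04,0,-1,0.034,0,-0.058,0,-1,0.048,0,-0.076,0,-1,0.063,0,-0.092,0,-1,0.08,0,-0.108,0,-1,0.08,0,-0.108,0,-1]

```text
t: 10.2
position: [0.5152, 0.0047, 0.1061]
tcp_rot: [3.138, 0.006, -0.222]
wrist_force: [-5.6, -3.9, 0.1]
finger_gap: 0.159
grip_force: 20.0
```

Call:
send_rows:
  motion: [0.018,0,-0.014,0,-1,0.036,0,-0.027,0,-1,0.055,0,-0.038,0,-1,0.076,0,-0.048,0,-1,0.097,0,-0.056,0,-1,0.118,0,-0.063,0,-1,0.133,0,-0.066,0,-1,0.133,0,-0.066,0,-1,0.133,0,-0.066,0,-1,0.133,0,-0.066,0,-1]

```text
t: 11.45
position: [0.5487, -0.0029, 0.1232]
tcp_rot: [3.139, 0.003, -0.222]
wrist_force: [-4.9, -5.2, 3.8]
finger_gap: 0.153
grip_force: 20.0
```

Run:
```python
from h import *
s=ctrl.sense(); print(s['t'],s['position'],s['wrist_force'],s['qvel'].round(3),s['grip_force'],s['finger_gap'])
p,d=capture('scene'); cv2.imwrite('pics/s2.png',cv2.resize(p[130:350,160:440,::-1],None,fx=2.7,fy=2.7))
```

```text
11.45 [ 0.54871024 -0.00287264  0.12321811] [-4.87171896 -5.24955059  3.78572154] [-0.001  0.001  0.001  0.     0.002 -0.001 -0.002] 20.000073770061135 0.15349797263295836
```

View pics/s2.png

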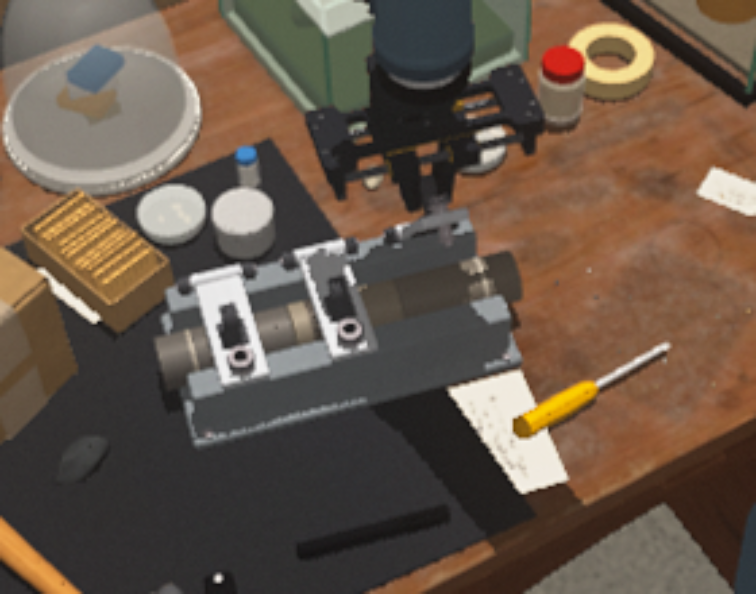

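The picture shows the right cap swung up in the fingers near (430,210), with the left and middle caps shut and the bystanders undisturbed. The TCP travel of 51 mm back and 43 mm up corresponds to about 0.92 rad.

```bash
python3 -c "
from plant import workorder
print(workorder.hand_in())"
```

```text
the job is handed in; nothing more can be done
None
```

The right bolt is the stripped one: it sank about 3 mm at 2.7 N, while the left and middle bolts stayed rigid. I handed the job in with its cap held open at about 0.92 rad (53°), still and gripped by the lug, the other two caps shut and nothing around it visibly knocked; the hand-in call returned no verdict.

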